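# Feel along the rim of a cast panel for burrs

### The arm

A 6-joint arm with a two-finger parallel gripper is mounted at the origin on a cart in front of the work surface, level with it; the furniture and walls round the work are solid. World frame = base frame: x ahead of the robot, y to its left, z up, the work surface at z = 0. Lengths are in mm, angles in rad, forces in N, time in s.
With the tool pointing down it reaches from about 325 to 900 mm from the base axis. Payload 6.1 kg.
Tool frame: the origin (TCP) lies at the very end of the fingers, on their centre line; the grasp point (between the pads) lies 19 mm behind it; z points along the fingers, y is the direction in which the jaws open and shut (so a half turn about z gives the same grasp; the last joint's range is limited). The gripper opens to 87 mm and grips with 3 to 60 N. Pads are 19 mm wide; open, the fingers measure 117 mm over their backs; the gripper's body (75 mm by 190 mm) begins 51 mm behind the grasp point.
Start: joints at [1.173, 0.22, 1.526, -0, 1.395, -0.126], TCP at [167.79, 602.048, 222.538] pointing down, gripper open.
Joint ranges: [-2.98, 2.98], [-0.91, 2.08], [0.09, 2.57], [-1.24, 4.39], [0.2, 2.65], [-2.68, 2.68]. Speed limits (rad/s): [2.57, 2.57, 3.01, 3.14, 3.14, 3.14].

### API

Orientations are given as [roll, pitch, yaw] about the fixed x, y, z axes, in that order (R = Rz(yaw) Ry(pitch) Rx(roll)).
In Python, from station import status, snapshot, robot, spot_in, mark_of gives the robot as it stands. The module is installed in compiled form; this text tells all that it offers.
- The arm moves only by the tool arm_command, never from a script. Its argument "increments" is a list of rows, each a list of 7 numbers: the shift along the tool's x, y, z in mm, then the turn, a rotation vector about the tool's x, y, z in degrees, then the closure, from 0 (fully open) to 1 (shut). A call has exactly 8 rows; each row is the pose to reach, as a shift and turn from the pose measured when the call began, along the tool's axes at that moment; what a row does not reach only later rows make up. A row lasts 1/8 s, in which the tool goes at most 62.5 mm and 10.7 degrees, less where a joint would pass 70% of its speed; a pose out of reach is approached as far as the arm can. A call with a gripper value outside its range is refused whole. The fingers move at their own pace and stop on an object; the grip force is fixed at half the most. Time passes only in rows, so rows that repeat a pose let the fingers close, or fill a call up. It gives the time, the measured TCP pose, the force and the opening at its end, in the units of the state.
- status.sense(): the state, without advancing time (a new reading comes with each control period).
- snapshot(name): name is "side" or "top"; returns a dict with "pixels" (384x512x3 uint8, red, green, blue), "fx", "fy", "cx", "cy" (pixels), "k1" (the pictures are not rectified: a ray, as slopes to the right and down, at radius r is drawn at 1 + k1 r^2 times it, then the intrinsics apply), "world_from_camera" (4x4, takes a point from camera to world coordinates). Camera axes: x right, y up, looking along -z (the intrinsics and any distortion apply to the point x, -y, -z); pixel columns grow to the right and rows downward; lengths in mm; the calibration is good to about 2 mm. A picture is of the moment at which its call begins. There is no depth.
- robot.job_done(): hands the job in, once; it reports no verdict.
Trained networks look in a picture, given as the dict that the camera call returned (one of the last four; its "shot" number tells which), for a name from the list of things; names that differ only in an ending like _2 or _b are one class to them, and where a whole thing is asked for, a point or a joint stands for the part that bears it (a point fixed in the world has none). Each returns a list of dicts, best first, with "conf" (0 to 1); they miss things now and then, are a little off and sometimes report something else, mostly with a low value. They report only what shows in the picture. A call takes as long as a camera call.
- spot_in(picture, target): "at" ([x, y, z] in mm, in world coordinates, good to about 4 mm: the middle of the surface that is visible of it).
- mark_of(picture, target): "at" ([x, y, z] in mm, in world coordinates, good to about 4 mm: a listed point, or the origin of a listed thing).
The state is a dict: "t": time; "qpos": joint angles; "qvel": joint speeds; "tau": joint torques, N m; "eef_pos": TCP position; "tcp_rot": TCP orientation; "wrist_force": force on the tool from outside, world axes, zero at the start; "torque": the same for the moment, N m; "width": opening from 0.0 (shut) to 1.0 (fully open).
Only numpy, scipy, OpenCV 4.12 (cv2) and the standard library are available. Lean on these libraries where they do the work, as an engineer would, in place of code of your own. Each camera call takes 0.05 s, during which the arm holds its last target.

### The job

Check the cast panel in its wooden cradle for burrs: with the fingers shut, set the fingertips gently on top of its near long rim at the left-hand, rounded end and run them, touching all the way, along that rim to the right, round the corner, and up the square right-hand end to the far corner. Then lift the hand clear. Do not press hard, lift the panel out of place, and leave the things lying round it where they are.

Things in the scene. Friction and masses are not known exactly. Their poses are not given: they have to be found in the camera images.
- panel: Cast panel: loose white plate, 345 x 184 x 14 mm, with a sunk middle and a flat 30 mm rim, lying in the cradle. Origin: centre of the underside; x along it to the square right-hand end (left end rounded), y away from the robot, z up. Near rim: y = -80 mm; right-hand rim: x = +160 mm; the shut fingers' middle keeps within 25 mm of these lines. Rigid, smooth, slippery; over 40 N is too hard.
- cradle: Fixed wooden cradle that keeps the panel from sliding: 376 x 216 mm board, 6 mm thick, with low battens round it whose tops are 13 mm above the worktop, about 7 mm below the panel's top; it lies across the robot's view, turned up to 0.25 rad. Origin: centre of its underside; axes as the panel's.
- start (a point): Point on top of the rim at the near left corner of the panel, where the stroke begins, 12 mm in from both edges, on the rim's top face, 19.5 mm above the worktop.
- turn (a point): Point on top of the rim at the near right corner, 12 mm in from both edges, where the stroke turns from the near long rim to the right-hand end; 320 mm from the start point.
- finish (a point): Point on top of the rim at the far right corner, 12 mm in from both edges, where the stroke finishes; 160 mm from the turning point.
- block: Loose off-white plaster block, 45 x 90 x 30 mm, in front of the panel's near rim, about 35 mm in front of the cradle; origin at the centre of its underside. Leave alone.
- cuff: Loose small white cast cuff, 46 x 36 x 15 mm, just beyond the panel's right-hand end (about 25 mm beyond the cradle); origin at the centre of its underside. Leave alone.
- cuff_small: Loose small white cast cuff, 40 x 35 x 18 mm, in front of the near rim (about 25 mm in front of the cradle); origin at the centre of its underside. Leave alone.
- petal: Loose thin bent white petal tile, 55 x 57 x 16 mm, behind the panel; origin at the centre of its underside. Leave alone.
- curl: Loose thin white curl, 49 x 55 x 8 mm, in front of the left part of the near rim (about 20 mm in front of the cradle); origin at the centre of its underside. Leave alone.
- dome: Loose white ridged cast dome, 101 x 100 x 53 mm, behind the panel; origin at the centre of its underside. Leave alone.

How it is judged:
By the outcome, as a careful person would: the job done as asked, in the order asked, and still so for the second after the job is handed in, with the robot touching nothing.
It also fails if it takes over 64 s, if anything falls off the work surface, if the arm or the gripper's body presses on something with over 40 N, if the wrist force passes 120 N, or if a joint passes its speed limit or range.

## Working session

There is one attempt and no reset: what is moved stays moved. The work goes in short steps, Python scripts to look and compute and a tool call to move; the robot and the scene stay as the last step left them, time stands still between calls to the robot, and variables do not carry over. Pictures are saved under pics/ and viewed, and the job is handed in when it is done.

Besides the shell and the picture viewer there is one more tool, called as name(argument=value, ...) on one line, values as JSON. arm_command: Moves the arm, as the interface text tells. Its arguments: {"type":"object","properties":{"increments":{"type":"array","items":{"type":"array","items":{"type":"number"}}}},"required":["increments"]}

```bash
mkdir -p pics
python3 - <<'E'
from station import status, snapshot, robot, spot_in, mark_of
import cv2
s=status.sense(); print(s)
for n in ["top","side"]:
    p=snapshot(n); cv2.imwrite(f"pics/{n}0.png",cv2.cvtColor(p["pixels"],cv2.COLOR_RGB2BGR))
    print(n,p["fx"],p["cx"],p["cy"],p["k1"],p["world_from_camera"])
    for t in ["panel","cradle","start","turn","finish","block","cuff","cuff_small","curl"]:
        r=mark_of(p,t); print(t,[(x["conf"],[round(float(v),1) for v in x["at"]]) for x in r[:2]])
E
```

```text
{'t': 0.0, 'qpos': array([ 1.17289227e+00,  2.21238969e-01,  1.52762995e+00,  2.41154637e-05,
        1.39467698e+00, -1.26105372e-01]), 'qvel': array([-1.84103619e-03,  1.34524047e-03,  4.29102167e-04,  2.20041495e-04,
       -2.96548903e-05,  1.82225611e-03]), 'tau': array([ 2.87823204e-03, -4.94621551e+01, -3.87378609e+01,  7.00167473e-02,
        5.72549016e-02, -1.51646882e-04]), 'eef_pos': array([167.54605598, 601.47742777, 221.41932332]), 'tcp_rot': array([-3.13965791e+00, -2.69207682e-04,  2.86978946e+00]), 'wrist_force': array([0.20402606, 0.71704821, 0.76773742]), 'torque': array([0.02408111, 0.05899407, 0.04087518]), 'width': 1.002381737868662}
top 377.331755263784 253.54736611725716 188.42373453281428 0.022658716039228838 [[ 2.21597538e-02  9.97336201e-01 -6.94942247e-02  5.12194466e+02]
 [-9.98994962e-01  2.47983011e-02  3.73377936e-02  1.95154848e+02]
 [ 3.89616719e-02  6.85969840e-02  9.96883364e-01  9.49141484e+02]
 [ 0.00000000e+00  0.00000000e+00  0.00000000e+00  1.00000000e+00]]
panel [(0.9, [575.1, 165.1, 6.9])]
cradle []
start [(0.62, [459.7, 308.4, 18.6])]
turn 
[... 256 characters left out ...]
.0, 2.4])]
curl [(0.67, [396.1, 279.0, 3.8])]
side 355.617788925507 254.94350820521115 185.65804707808803 -0.04750820054670292 [[ 9.74358803e-01  1.25334411e-01 -1.86858796e-01  4.29078364e+02]
 [-2.24402945e-01  6.01771443e-01 -7.66494911e-01 -4.63114848e+02]
 [ 1.63780991e-02  7.88772728e-01  6.14466713e-01  5.59369106e+02]
 [ 0.00000000e+00  0.00000000e+00  0.00000000e+00  1.00000000e+00]]
panel [(0.93, [574.0, 168.8, 6.0])]
cradle []
start [(0.96, [469.2, 307.2, 17.7])]
turn [(0.63, [526.2, -3.5, 23.2])]
finish [(0.66, [683.8, 24.8, 20.4])]
block [(0.65, [398.3, 164.2, 2.8])]
cuff []
cuff_small [(0.63, [433.3, 63.6, 0.8]), (0.43, [471.3, 307.9, 18.2])]
curl [(0.64, [392.8, 276.5, -2.1])]
```

View pics/top0.png

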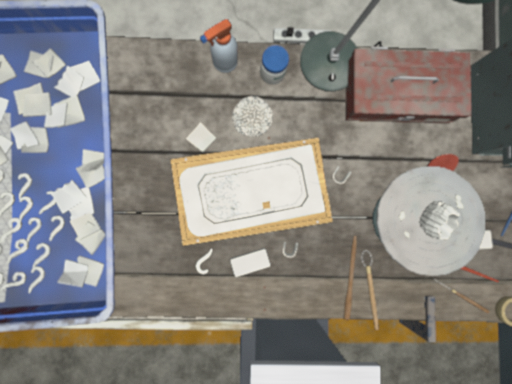

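View pics/side0.png

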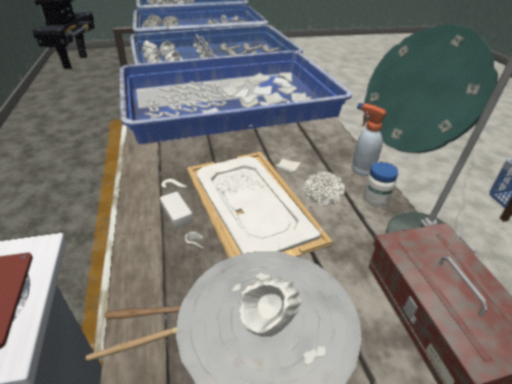

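The top view shows the cradle with corners near (173,158), (317,139), (331,222) and (184,243). The curl is at (204,261), the block at (250,263) and the small cuff at (290,249), with the other cuff at (342,175). The lamp dish (328,60) and the grey stand (430,220) are possible obstacles. The side view agrees. Next I'll fit the cradle and triangulate the obstacles.

```bash
cat > h.py <<'E'
import numpy as np, cv2
from station import status, snapshot, robot, spot_in, mark_of
def ray(p,uv):
    uv=np.atleast_2d(np.float64(uv)); d=np.c_[(uv[:,0]-p["cx"])/p["fx"],(uv[:,1]-p["cy"])/p["fy"]]
    s=d.copy()
    for _ in range(20): s=d/(1+p["k1"]*(s**2).sum(1,keepdims=True))
    T=np.array(p["world_from_camera"]); v=np.c_[s[:,0],-s[:,1],-np.ones(len(s))]@T[:3,:3].T
    return T[:3,3],v
def onz(p,uv,z):
    o,v=ray(p,uv); return o+v*((z-o[2])/v[:,2])[:,None]
def tri(p,a,q,b):
    o,v=ray(p,a);o2,v2=ray(q,b); v=v[0];v2=v2[0]
    t=np.linalg.lstsq(np.c_[v,-v2],o2-o,rcond=None)[0]
    return (o+t[0]*v+o2+t[1]*v2)/2, np.linalg.norm(o+t[0]*v-o2-t[1]*v2)
E
python3 - <<'E'
from h import *
np.set_printoptions(precision=1,suppress=True)
P={}
for n,roi in [("top",(160,125,345,255)),("side",(175,140,340,265))]:
    p=P[n]=snapshot(n); im=cv2.cvtColor(p["pixels"],cv2.COLOR_RGB2BGR)
    hsv=cv2.cvtColor(im,cv2.COLOR_BGR2HSV)
    m=((hsv[...,0]>8)&(hsv[...,0]<28)&(hsv[...,1]>90)&(hsv[...,2]>110)).astype(np.uint8)
    M=np.zeros_like(m);x0,y0,x1,y1=roi;M[y0:y1,x0:x1]=m[y0:y1,x0:x1]
    n_,l,st,_=cv2.connectedComponentsWithStats(M,connectivity=8)
    k=1+np.argmax(st[1:,4]); M=(l==k); print(n,st[k])
    vis=im.copy(); vis[M]=(0,0,255); cv2.imwrite(f"pics/mask_{n}.png",cv2.resize(vis[y0:y1,x0:x1],None,fx=4,fy=4))
    ys,xs=np.nonzero(M); w=onz(p,np.c_[xs,ys],13)[:,:2].astype(np.float32)
    r=cv2.minAreaRect(w); print(r); print(cv2.boxPoints(r))
for nm,a,b in [("dish",(328,60),(432,88)),("stand ctr",(440,220),(270,310)),("standleft",(375,220),(258,255)),("lampbase",(330,60),(420,225)),("sprayhead",(216,31),(372,110)),("jar",(275,50),(383,170))]:
    print(nm,*tri(P["top"],a,P["side"],b))
E
```

```text
top [ 171  138  161  108 3024]
((573.273681640625, 165.6931610107422), (216.1754608154297, 375.0240783691406), 10.275081634521484)
[[433.5 330.9]
 [500.4 -38.1]
 [713.1   0.5]
 [646.2 369.5]]
side [187 163  53  94 878]
((474.6090087890625, 173.62722778320312), (61.405399322509766, 336.85943603515625), 3.3621230125427246)
[[434.1 340. ]
 [453.8   3.7]
 [515.1   7.3]
 [495.4 343.6]]
dish [814.7  28.2 320.5] 71.73058058392267
stand ctr [ 509.9 -224.9  170. ] 0.5411290734547871
standleft [ 515.2 -103.3  133.5] 17.22496856280758
lampbase [898.7 -21.2  42.1] 1.1775012048548643
sprayhead [896.  252.2 175.9] 1.4043590406165736
jar [888.9 123.2  88.4] 19.096206126749248
```

The cradle fit from the top view comes out at 216 x 375 mm, as specified, and agrees with the network marks. That gives:

| Point | x (mm) | y (mm) |
|---|---|---|
| Start | 467 | 310 |
| Turn | 524 | -6 |
| Finish | 681 | 23 |

The tool yaw is 1.75, which puts the jaws across the near rim and the narrow side of the body towards the stand (edge at y≈-105, z≈140). I'll move above the start point now.

arm_command(increments=[[-45,-25,0,0,0,8,1],[-91,-50,0,0,0,16,1],[-137,-75,0,0,0,24,1],[-183,-100,0,0,0,32,1],[-229,-125,0,0,0,40,1],[-275,-150,0,0,0,48,1],[-320,-175,0,0,0,56,1],[-366,-200,0,0,0,64,1]])

```text
t: 2.1
eef_pos: [467.8, 309.9, 222.8]
tcp_rot: [3.141, -0.0, 1.748]
wrist_force: [0.6, 0.4, -0.8]
width: 0.17
```

arm_command(increments=[[0,0,30,0,0,0,1],[0,0,60,0,0,0,1],[0,0,90,0,0,0,1],[0,0,115,0,0,0,1],[0,0,135,0,0,0,1],[0,0,150,0,0,0,1],[0,0,160,0,0,0,1],[0,0,160,0,0,0,1]])

```text
t: 3.1
eef_pos: [467.5, 309.8, 62.3]
tcp_rot: [-3.141, 0.0, 1.748]
wrist_force: [-0.5, 0.4, -0.4]
width: 0.005
```

Run:
```python
from h import *
s=status.sense(); print(s["t"],s["eef_pos"],s["tcp_rot"],s["wrist_force"],s["width"])
for n,r in [("top",(150,120,350,270)),("side",(150,100,350,270))]:
    p=snapshot(n); im=cv2.cvtColor(p["pixels"],cv2.COLOR_RGB2BGR)
    x0,y0,x1,y1=r
    cv2.imwrite(f"pics/{n}1.png",cv2.resize(im[y0:y1,x0:x1],None,fx=3.5,fy=3.5,interpolation=2))
    for t in ["panel","start","turn","finish"]:
        print(t,[(x["conf"],np.round(x["at"],1)) for x in mark_of(p,t)[:1]])
```

```text
3.1 [467.52681399 309.79675648  62.30237358] [-3.14120396e+00  1.53140884e-05  1.74824666e+00] [-0.51439972  0.41895768 -0.40736785] 0.0047615486267778475
panel [(0.79, array([576.2, 164.8,   8.7]))]
start [(0.64, array([463.6, 310.4,  18.2]))]
turn [(0.71, array([521.4,  -2.7,  17.5]))]
finish [(0.67, array([676.9,  19.8,  19.8]))]
panel [(0.93, array([573.9, 173.2,   3.8]))]
start [(0.91, array([468. , 309.4,  20.1]))]
turn [(0.61, array([525.6,  -4.1,  22.5]))]
finish [(0.69, array([680.7,  22.3,  19.6]))]
```

View pics/side1.png

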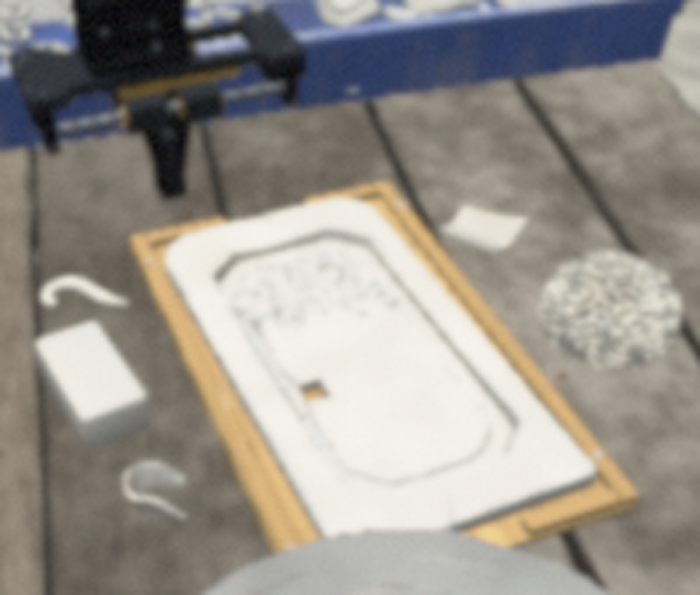

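View pics/top1.png

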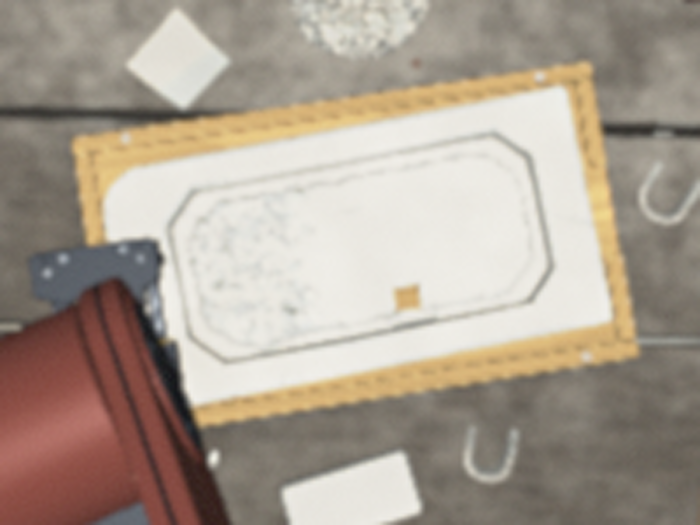

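Both views show the shut fingers over the near-left corner, clear of the neighbouring things. In the top crop the panel's right-hand corners are at about (612,322) and (567,87). I'll check those while the arm descends.

arm_command(increments=[[0,0,8,0,0,0,1],[0,0,16,0,0,0,1],[0,0,22,0,0,0,1],[0,0,28,0,0,0,1],[0,0,33,0,0,0,1],[0,0,36,0,0,0,1],[0,0,38,0,0,0,1],[0,0,38,0,0,0,1]])

```text
t: 4.6
eef_pos: [468.0, 310.1, 25.1]
tcp_rot: [3.141, -0.0, 1.748]
wrist_force: [0.1, 0.5, -0.7]
width: 0.011
```

Run:
```python
from h import *
p=snapshot("top")
w=onz(p,[[150+612/3.5,120+322/3.5],[150+567/3.5,120+87/3.5],[150+195/3.5,120+405/3.5]],19.5)
c=np.array([574,166.5]);ex=np.array([.1784,-.984]);ey=np.array([.984,.1784])
for q in w: print(q.round(1),((q[:2]-c)@ex).round(1),((q[:2]-c)@ey).round(1))
```

```text
[522.9 -17.7  19.5] 172.1 -83.2
[690.   16.3  19.5] 168.5 87.3
[458.6 274.4  19.5] -126.7 -94.3
```

arm_command(increments=[[0,0,1,0,0,0,1],[0,0,2,0,0,0,1],[0,0,3,0,0,0,1],[0,0,3.5,0,0,0,1],[0,0,4,0,0,0,1],[0,0,4.5,0,0,0,1],[0,0,5,0,0,0,1],[0,0,5,0,0,0,1]])

```text
t: 5.65
eef_pos: [468.1, 310.1, 20.1]
tcp_rot: [3.14, -0.0, 1.748]
wrist_force: [-0.1, -0.2, 0.1]
width: 0.004
```

arm_command(increments=[[0,0,0.3,0,0,0,1],[0,0,0.5,0,0,0,1],[0,0,0.7,0,0,0,1],[0,0,0.9,0,0,0,1],[0,0,1.0,0,0,0,1],[0,0,1.1,0,0,0,1],[0,0,1.2,0,0,0,1],[0,0,1.2,0,0,0,1]])

```text
t: 6.65
eef_pos: [468.2, 310.1, 19.1]
tcp_rot: [3.14, -0.0, 1.748]
wrist_force: [-0.9, -0.2, 3.3]
width: 0.01
```

arm_command(increments=[[0,0,0.2,0,0,0,1],[0,0,0.3,0,0,0,1],[0,0,0.5,0,0,0,1],[0,0,0.6,0,0,0,1],[0,0,0.6,0,0,0,1],[0,0,0.6,0,0,0,1],[0,0,0.6,0,0,0,1],[0,0,0.6,0,0,0,1]])

```text
t: 7.65
eef_pos: [468.3, 310.2, 19.1]
tcp_rot: [3.14, -0.001, 1.748]
wrist_force: [-2.6, -1.5, 6.3]
width: 0.009
```

arm_command(increments=[[-2,0,0.8,0,0,0,1],[-5,0,0.8,0,0,0,1],[-9,0,0.8,0,0,0,1],[-13,0,0.8,0,0,0,1],[-17,0,0.8,0,0,0,1],[-21,0,0.8,0,0,0,1],[-25,0,0.8,0,0,0,1],[-28,0,0.8,0,0,0,1]])

```text
t: 8.65
eef_pos: [474.8, 284.0, 19.8]
tcp_rot: [3.136, -0.003, 1.748]
wrist_force: [-1.6, 3.4, 8.2]
width: 0.005
```

arm_command(increments=[[-4,0,0.7,0,0,0,1],[-8,0,0.7,0,0,0,1],[-12,0,0.7,0,0,0,1],[-16,0,0.7,0,0,0,1],[-20,0,0.7,0,0,0,1],[-24,0,0.7,0,0,0,1],[-28,0,0.7,0,0,0,1],[-32,0,0.7,0,0,0,1]])

```text
t: 9.65
eef_pos: [482.0, 253.5, 20.3]
tcp_rot: [3.133, -0.004, 1.748]
wrist_force: [-1.4, 2.9, 8.2]
width: 0.006
```

arm_command(increments=[[-4,-0.5,0.7,0.1,0,0,1],[-8,-1,0.7,0.2,-0.1,0,1],[-12,-1.5,0.7,0.3,-0.1,0,1],[-16,-2,0.7,0.4,-0.2,0,1],[-20,-2.5,0.7,0.5,-0.2,0,1],[-24,-3,0.7,0.5,-0.2,0,1],[-28,-3,0.7,0.5,-0.2,0,1],[-32,-3,0.7,0.5,-0.2,0,1]])

```text
t: 10.65
eef_pos: [485.4, 221.9, 20.1]
tcp_rot: [3.14, -0.001, 1.748]
wrist_force: [-1.2, 1.9, 6.0]
width: 0.008
```

arm_command(increments=[[-4,-0.2,0.7,0,0,0,1],[-8,-0.4,0.7,0.1,0,0,1],[-12,-0.6,0.7,0.1,0,0,1],[-16,-0.8,0.7,0.2,-0.1,0,1],[-20,-1,0.7,0.2,-0.1,0,1],[-24,-1.2,0.7,0.2,-0.1,0,1],[-28,-1.4,0.7,0.2,-0.1,0,1],[-32,-1.6,0.7,0.2,-0.1,0,1]])

```text
t: 11.65
eef_pos: [490.3, 190.5, 20.0]
tcp_rot: [-3.142, -0.0, 1.748]
wrist_force: [0.1, 2.2, 6.2]
width: 0.002
```

arm_command(increments=[[-4,-0.1,0.7,0,0,0,1],[-8,-0.2,0.7,0,0,0,1],[-12,-0.3,0.7,0.1,0,0,1],[-16,-0.4,0.7,0.1,0,0,1],[-20,-0.5,0.7,0.1,0,0,1],[-24,-0.6,0.7,0.1,0,0,1],[-28,-0.7,0.7,0.1,0,0,1],[-32,-0.8,0.7,0.1,0,0,1]])

```text
t: 12.65
eef_pos: [495.7, 159.1, 19.8]
tcp_rot: [-3.141, -0.001, 1.748]
wrist_force: [-1.2, 1.8, 6.4]
width: 0.007
```

Run:
```python
from h import *
p=snapshot("side"); im=cv2.cvtColor(p["pixels"],cv2.COLOR_RGB2BGR)
cv2.imwrite("pics/side2.png",cv2.resize(im[100:270,150:350],None,fx=3.5,fy=3.5,interpolation=2))
s=status.sense(); print(s["eef_pos"],s["wrist_force"])
```

```text
[495.79715361 158.66633463  19.81928553] [-0.13037391  0.25038946  6.53004961]
```

View pics/side2.png

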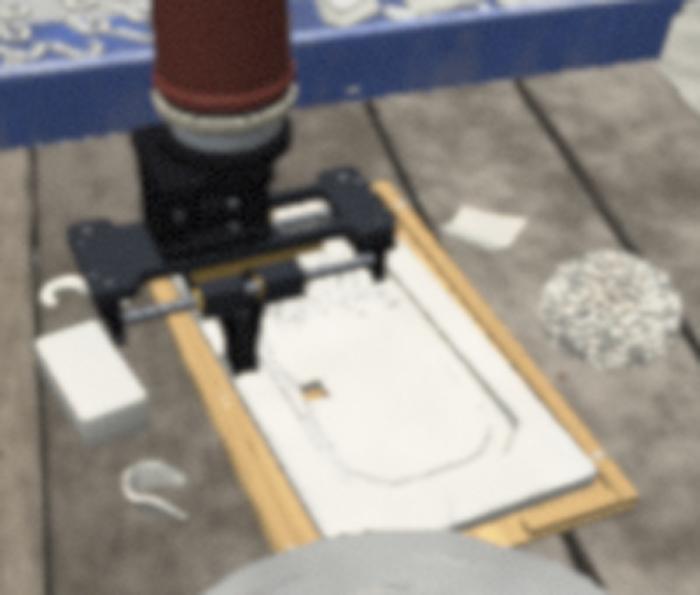

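The side view shows the shut fingertips on the near rim at (240,365) in the crop. The panel is still seated, and the block, curl and cuff haven't moved. Continuing.

arm_command(increments=[[-4,-0.1,0.7,0,0,0,1],[-8,-0.2,0.7,0,0,0,1],[-12,-0.3,0.7,0.1,0,0,1],[-16,-0.4,0.7,0.1,0,0,1],[-20,-0.5,0.7,0.1,0,0,1],[-24,-0.6,0.7,0.1,0,0,1],[-28,-0.7,0.7,0.1,0,0,1],[-32,-0.8,0.7,0.1,0,0,1]])

```text
t: 13.7
eef_pos: [501.3, 127.3, 19.7]
tcp_rot: [-3.141, -0.001, 1.747]
wrist_force: [-0.9, 2.4, 6.7]
width: 0.005
```

arm_command(increments=[[-4,-0.1,0.7,0,0,0,1],[-8,-0.2,0.7,0,0,0,1],[-12,-0.3,0.7,0.1,0,0,1],[-16,-0.4,0.7,0.1,0,0,1],[-20,-0.5,0.7,0.1,0,0,1],[-24,-0.6,0.7,0.1,0,0,1],[-28,-0.7,0.7,0.1,0,0,1],[-32,-0.8,0.7,0.1,0,0,1]])

```text
t: 14.7
eef_pos: [506.8, 95.8, 19.5]
tcp_rot: [-3.141, -0.002, 1.747]
wrist_force: [-0.0, 2.6, 6.1]
width: 0.003
```

arm_command(increments=[[-4,0,0.7,0,0,0,1],[-8,0,0.7,0,0,0,1],[-12,0,0.7,0,-0.1,0,1],[-16,-0.2,0.7,0,-0.1,0,1],[-20,-0.3,0.7,0,-0.1,0,1],[-24,-0.4,0.7,0,-0.1,0,1],[-28,-0.5,0.7,0,-0.1,0,1],[-32,-0.6,0.7,0,-0.1,0,1]])

```text
t: 15.7
eef_pos: [512.5, 64.4, 19.3]
tcp_rot: [3.141, -0.0, 1.747]
wrist_force: [-0.9, 2.5, 6.6]
width: 0.004
```

arm_command(increments=[[-4,0,0.7,0,0,0,1],[-8,0,0.7,0,0,0,1],[-12,0,0.7,0,-0.1,0,1],[-16,-0.2,0.7,0,-0.1,0,1],[-20,-0.3,0.7,0,-0.1,0,1],[-24,-0.4,0.7,0,-0.1,0,1],[-28,-0.5,0.7,0,-0.1,0,1],[-32,-0.6,0.7,0,-0.1,0,1]])

```text
t: 16.7
eef_pos: [518.1, 32.9, 19.1]
tcp_rot: [3.14, 0.001, 1.747]
wrist_force: [-0.8, 2.5, 6.1]
width: 0.007
```

arm_command(increments=[[-5,0,0.7,0,0,0,1],[-10,0,0.7,0,0,0,1],[-15,0,0.7,0,0,0,1],[-20,0,0.7,0,0,0,1],[-25,0,0.7,0,0,0,1],[-30,0,0.7,0,0,0,1],[-35,0,0.7,0,0,0,1],[-38,0,0.7,0,0,0,1]])

```text
t: 17.7
eef_pos: [525.3, -4.5, 19.0]
tcp_rot: [3.139, 0.001, 1.747]
wrist_force: [-0.4, 2.9, 6.7]
width: 0.005
```

Run:
```python
from h import *
p=snapshot("top"); im=cv2.cvtColor(p["pixels"],cv2.COLOR_RGB2BGR)
cv2.imwrite("pics/top2.png",cv2.resize(im[100:290,140:390],None,fx=3,fy=3,interpolation=2))
s=status.sense(); print(s["eef_pos"],s["wrist_force"])
```

```text
[525.31587951  -4.76339737  18.95443047] [0.1782397  1.16356493 6.53667174]
```

View pics/top2.png

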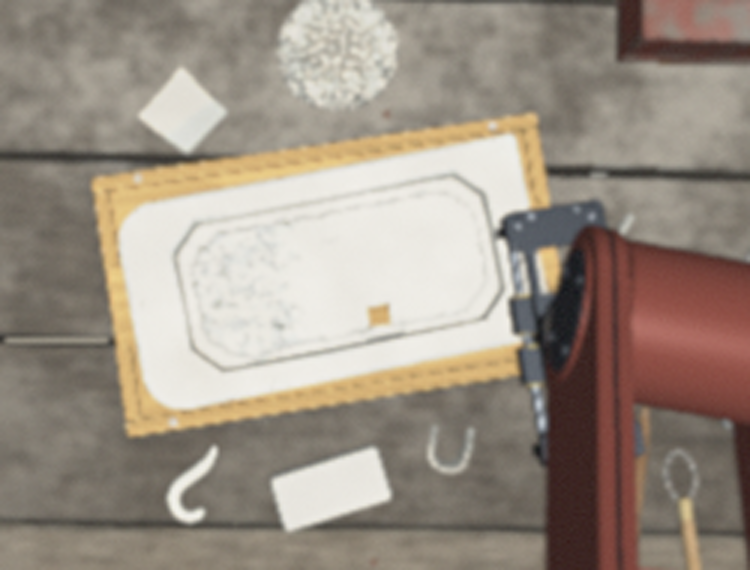

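The top view shows the hand at the near-right corner, the panel seated and the neighbouring things in place. The TCP is at panel (160, -78), which is the turning point. Now the right-hand end.

arm_command(increments=[[0,3,0.7,0,0,0,1],[0,7,0.7,0,0,0,1],[0,11,0.7,0,0,0,1],[0,15,0.7,0.1,0,0,1],[0,19,0.7,0.1,0,0,1],[0,23,0.7,0.1,0,0,1],[0,27,0.7,0.1,0,0,1],[0,31,0.7,0.1,0,0,1]])

```text
t: 18.75
eef_pos: [556.1, 0.1, 19.3]
tcp_rot: [3.141, 0.002, 1.747]
wrist_force: [-4.4, -0.3, 11.4]
width: 0.005
```

arm_command(increments=[[0,4,0.7,0,0,0,1],[0,8,0.7,0,0,0,1],[0,12,0.7,0,0,0,1],[0,16,0.7,0.1,0,0,1],[0,20,0.7,0.1,0,0,1],[0,24,0.7,0.1,0,0,1],[0,28,0.7,0.1,0,0,1],[0,32,0.7,0.1,0,0,1]])

```text
t: 19.75
eef_pos: [587.7, 5.2, 19.3]
tcp_rot: [-3.14, 0.003, 1.747]
wrist_force: [-3.2, -0.7, 9.1]
width: 0.005
```

arm_command(increments=[[0,4,0.6,0,0,0,1],[0,8,0.6,0,0.1,0,1],[0,12,0.6,0,0.1,0,1],[0.2,16,0.6,0,0.1,0,1],[0.4,20,0.6,0,0.1,0,1],[0.6,24,0.6,0,0.1,0,1],[0.8,28,0.6,0,0.1,0,1],[1,32,0.6,0,0.1,0,1]])

```text
t: 20.75
eef_pos: [619.1, 11.2, 19.2]
tcp_rot: [-3.14, 0.002, 1.747]
wrist_force: [-3.0, -0.8, 8.7]
width: 0.005
```

arm_command(increments=[[0,4,0.6,0,0,0,1],[0,8,0.6,0,0.1,0,1],[0,12,0.6,0,0.1,0,1],[0,16,0.6,0,0.1,0,1],[0,20,0.6,0,0.1,0,1],[0,24,0.6,0,0.1,0,1],[0,28,0.6,0,0.1,0,1],[0,32,0.6,0,0.1,0,1]])

```text
t: 21.75
eef_pos: [650.7, 16.4, 19.1]
tcp_rot: [-3.139, 0.0, 1.747]
wrist_force: [-2.5, 0.0, 8.4]
width: 0.005
```

arm_command(increments=[[0,4,0.6,0,0,0,1],[0,8,0.6,-0.1,0,0,1],[0,12,0.6,-0.1,0,0,1],[0.2,17,0.6,-0.1,0,0,1],[0.4,22,0.6,-0.1,0,0,1],[0.6,27,0.6,-0.1,0,0,1],[0.8,31,0.6,-0.1,0,0,1],[0.8,32.5,0.6,-0.1,0,0,1]])

```text
t: 22.75
eef_pos: [682.7, 22.4, 19.0]
tcp_rot: [-3.141, 0.001, 1.747]
wrist_force: [-3.9, -0.5, 7.9]
width: 0.009
```

arm_command(increments=[[0,0,0.5,0,0,0,1],[0,0,0,0,0,0,1],[0,0,-5,0,0,0,1],[0,0,-15,0,0,0,1],[0,0,-35,0,0,0,1],[0,0,-60,0,0,0,1],[0,0,-85,0,0,0,1],[0,0,-110,0,0,0,1]])

```text
t: 23.75
eef_pos: [683.2, 22.4, 131.5]
tcp_rot: [3.141, 0.001, 1.747]
wrist_force: [1.2, 0.5, 0.3]
width: 0.005
```

arm_command(increments=[[0,0,-10,0,0,0,1],[0,0,-20,0,0,0,1],[0,0,-30,0,0,0,1],[0,0,-40,0,0,0,1],[0,0,-45,0,0,0,1],[0,0,-50,0,0,0,1],[0,0,-50,0,0,0,1],[0,0,-50,0,0,0,1]])

```text
t: 24.75
eef_pos: [682.9, 22.5, 181.2]
tcp_rot: [3.142, 0.001, 1.747]
wrist_force: [-0.6, 0.1, 0.0]
width: 0.004
```

Run:
```python
from h import *
p=snapshot("side"); im=cv2.cvtColor(p["pixels"],cv2.COLOR_RGB2BGR)
cv2.imwrite("pics/side3.png",cv2.resize(im[100:270,150:350],None,fx=3.5,fy=3.5,interpolation=2))
p=snapshot("top"); im=cv2.cvtColor(p["pixels"],cv2.COLOR_RGB2BGR)
cv2.imwrite("pics/top3.png",cv2.resize(im[100:290,140:390],None,fx=3,fy=3,interpolation=2))
s=status.sense(); print(s["eef_pos"],s["wrist_force"])
```

```text
[682.90179315  22.5152475  181.10843368] [-0.58897013  0.13196786 -0.22304873]
```

View pics/side3.png

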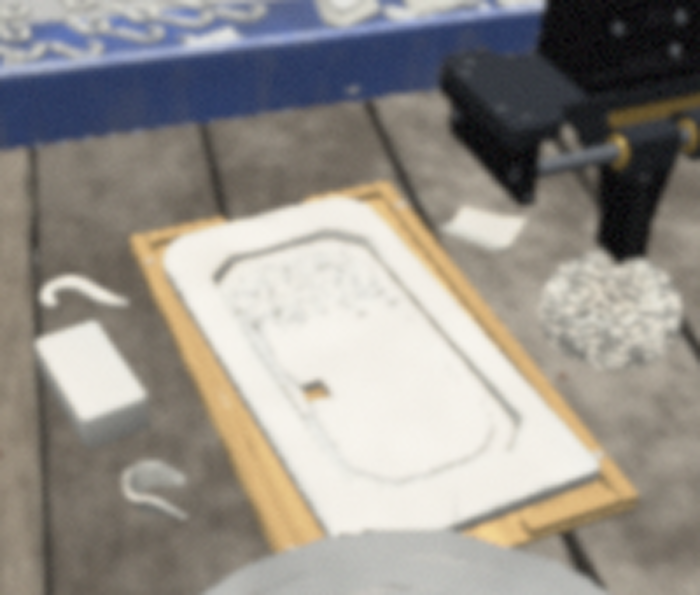

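View pics/top3.png

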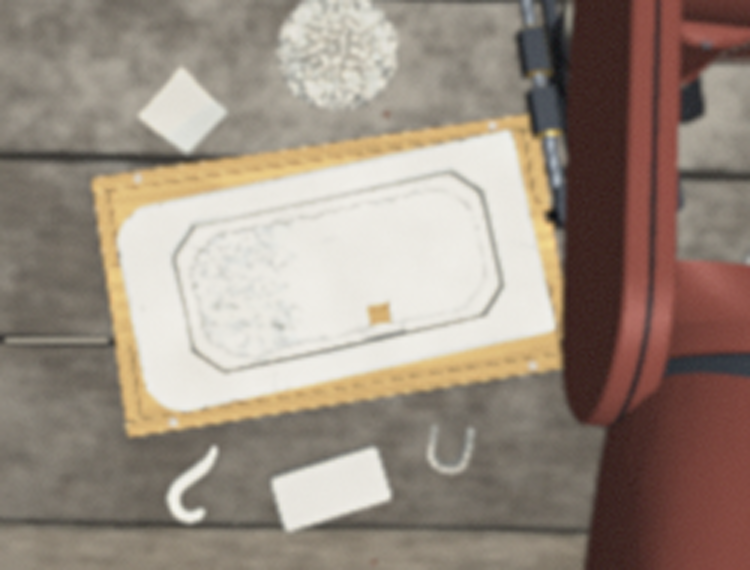

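The panel lies seated in the cradle, and all the things in view are where they were. The right-hand cuff is hidden by the arm. The hand is clear, with no force on it.

```bash
python3 -c "
from station import robot
print(robot.job_done())"
```

```text
the job is handed in; nothing more can be done
None
```

I ran the shut fingertips along the near rim from the rounded left end to the right, round the corner and up the square right-hand end to the far corner. Then I lifted the hand to z ≈ 181 mm and handed the job in at about 25 s.

- **Contact:** the upward force was about 6–11 N at the end of every stroke move, against the 40 N limit. I only saw the force at the end of each 1 s move, so I can't rule out brief peaks or lapses between readings.
- **Path:** in the positions I worked out along the way, the fingers' middle stayed within about 5 mm of both rim lines. It was within about 2 mm of the turning and finish points. This rests on the camera fit of the cradle and panel, which is good to about 2–4 mm.
- **Final pictures:** the panel lies in the cradle, perhaps shifted by a millimetre or two. The block, curl, small cuff, petal and dome look unmoved.
- **Not confirmed:** the cuff beyond the right-hand end was hidden by the arm in the last pictures. I saw no force that would suggest it was touched.
- **Disagreement:** my rough pixel check of the panel's corners was up to about 9 mm off the expected edges, so I relied on the cradle fit and the network marks, which agreed.

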